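# Clear the jig, then present the offset bracket level over it

## Task

First clear the assembly jig: put the gold finial into the blue bin and the black collar into the orange bin, beside others of their kind. Then grip the offset bracket at its balance point, lift it and hold it level and still above the jig, its heavy gold hub straight over the steel post and its small eye over the green fork, with 3 to 12 cm of air between the hub and the post. Finish still holding it there, and leave the jar, bowl, carton and tape where they are.

Things in the scene. Friction and masses are not known exactly. Their poses are not given: they have to be found in the camera images.
- bracket: Loose bracket, 277 mm long, 0.5-0.75 kg: silver bar 18 mm wide, 20 mm tall, its underside 15 mm above the bench, from a heavy gold hub (60 mm across, 40 tall) to a silver eye (34 mm across, 40 tall), both standing on the bench. Origin: balance point, in mid-section of the bar, 25 mm above the hub's underside. x along the bar: hub centre at -65 mm, eye centre at +165 mm; z up. Grip across the bar
- bracket_hub (a point): Centre of the underside of the bracket's gold hub; axes as the bracket's
- bracket_eye (a point): Centre of the underside of the bracket's small silver eye; axes as the bracket's
- jig: Assembly jig fixed to the bench: a wooden board 330 x 100 mm, 15 mm thick, with a steel post near one end and a green fork near the other. Origin: centre of the board's underside, on the bench. x runs along the board from post to fork, y across it, z up
- jig_post (a point): Centre of the top of the jig's steel post (22 mm across, top 55 mm above the bench), 115 mm from the board's centre towards -x of the jig. Axes as the jig's. The bracket's hub belongs straight over it
- jig_fork (a point): Mid-point between the tops of the two cheeks of the jig's green fork (56 mm wide, 55 mm above the bench), 115 mm from the board's centre towards +x of the jig, 230 mm from the post (as the eye is from the hub). Axes as the jig's. The bracket's eye belongs straight over it
- finial_center (a point): Loose gold finial standing upright on the jig's board between post and fork: round, 28 mm across up to 27 mm height, then tapering to a blunt tip, 52 mm tall, 90 g. This point is on its axis, half-way up (26 mm above its underside); z along its axis. It belongs in the blue bin
- collar_center (a point): Loose black collar (a thick ring, 34 mm across, hole 18 mm, 36 mm tall, 100 g) standing upright on the jig's board between post and fork, about 80 mm from the finial. This point is on its axis, half-way up (18 mm); z along its axis. It belongs in the orange bin
- bin_blue_in (a point): Centre of the inner floor (4 mm above the bench) of the open blue bin, fixed, 130 x 130 mm outside, 55 mm tall, walls 4 mm; x, y along its sides. A row of gold finials fixed along its +x wall (tops 32 mm above the bench) leaves the floor free from x = -61 to +28 mm. The two bins may change places
- bin_orange_in (a point): Centre of the inner floor (4 mm above the bench) of the open orange bin, same size as the blue one, fixed; x, y along its sides. A row of black collars fixed along its +x wall (tops 38 mm above the bench) leaves the floor free from x = -61 to +26 mm
- jar: Bystander: amber jar with a white cap, 60 mm across, 85 mm tall; origin at the centre of its underside. Leave alone
- bowl: Bystander: silver bowl, 100 mm across, 40 mm tall; origin at the centre of its underside. Leave alone
- carton: Bystander: small cardboard carton 60 x 90 x 45 mm; origin at the centre of its underside. Leave alone
- tape: Bystander: yellow roll, 84 mm across, 24 mm tall, lying flat; origin at the centre of its underside. Leave alone

How it is judged (in metres and radians):
On the way, in this order (a step that is already met when the one before it is completed fails the run):
1. the finial lies in the blue bin and the collar in the orange bin (x of finial_center in the frame of bin_blue_in between -0.062 and 0.062 m and y of finial_center in the frame of bin_blue_in between -0.062 and 0.062 m and z of finial_center in the frame of bin_blue_in between 0 and 0.055 m and x of collar_center in the frame of bin_orange_in between -0.062 and 0.062 m and y of collar_center in the frame of bin_orange_in between -0.062 and 0.062 m and z of collar_center in the frame of bin_orange_in between 0 and 0.055 m), for 0.2 s.
2. the bracket is lifted clear of the bench (its balance point at least 80 mm up) (height (world z) of bracket above 0.08 m), for 0.2 s.
At the end, for the whole second after the job is handed in: Finial inside the blue bin, collar inside the orange one. Fingers hold the bracket within 25 mm of its balance point, still, level within 0.10 rad, hub within 20 mm of over the post, eye within 25 mm of over the fork, hub 30 to 120 mm above the post, jig untouched by it (all of step 1 and angle between bracket's own z axis and vertical below 0.1 rad and horizontal distance between bracket_hub and jig_post below 0.02 m and horizontal distance between bracket_eye and jig_fork below 0.025 m and z of bracket_hub in the frame of jig_post between 0.03 and 0.12 m and x of the grasp point in the frame of bracket between -0.025 and 0.025 m and contact force between the fingers and bracket above 2 N and contact force between bracket and jig below 0.1 N and linear speed of bracket below 0.03 m/s); the arm keeps its last pose, push and grip.
It fails at once if the jar is shifted by more than 30 mm (distance of jar from where it was at the start of the episode above 0.03 m).
It fails at once if the bowl is shifted by more than 30 mm (distance of bowl from where it was at the start of the episode above 0.03 m).
It fails at once if the carton is shifted by more than 30 mm (distance of carton from where it was at the start of the episode above 0.03 m).
It fails at once if the tape is shifted by more than 30 mm (distance of tape from where it was at the start of the episode above 0.03 m).
It also fails if it takes over 72 s, if anything falls off the work surface, if the arm or the gripper's body presses on something with over 40 N, if the wrist force passes 120 N, or if a joint passes its speed limit or range.

## Robot

A 6-joint arm with a two-finger parallel gripper is mounted at the origin on the work surface. World frame = base frame: x ahead of the robot, y to its left, z up, the work surface at z = 0. Lengths are in mm, angles in degrees, forces in N, time in s.
With the tool pointing down it reaches from about 425 to 950 mm from the base axis. Payload 14.7 kg.
Tool frame: the origin (TCP) lies on the centre line of the jaws, within the pads' length; the fingertips stand 11 mm ahead of it and the grasp point (between the pads) lies 8 mm behind it; z points along the fingers, y is the direction in which the jaws open and shut (so a half turn about z gives the same grasp; the last joint's range is limited). The gripper opens to 85 mm and grips with 20 to 120 N. Pads are 22 mm wide; open, the fingers measure 114 mm over their backs; the gripper's body (76 mm by 85 mm) begins 54 mm behind the grasp point. The pads swing forward as they close: fully open they stand 13 mm farther back than shut.
Start: joints at [-79.733, 27.513, 91.461, -0, 61.026, -2.67], TCP at [145.543, -633.49, 242.297] pointing down, gripper open.
Joint ranges: [-157.49, 157.49], [-46.99, 117.5], [13.45, 153.17], [-89.5, 269.5], [5.16, 153.95], [-167.48, 167.48]. Speed limits (degrees/s): [108.29, 108.29, 136.94, 172.46, 172.46, 172.46].

## Interface

Orientations are given as [roll, pitch, yaw] about the fixed x, y, z axes, in that order (R = Rz(yaw) Ry(pitch) Rx(roll)).
In Python, from workcell import readout, get_image, job gives the robot as it stands. The module is installed in compiled form; this text tells all that it offers.
- The arm moves only by the tool apply_moves, never from a script. Its argument "motion" is a list of rows, each an object of numbers: "dx", "dy", "dz": the shift along the tool's x, y, z in units of 40 mm (1.0 is 40 mm); "ax", "ay", "az": the turn, a rotation vector about the tool's x, y, z in units of 5 degrees (1.0 is 5 degrees); "gripper": the closure, from 0 (fully open) to 1 (shut). A call has 1 to 20 rows; each row is the pose to reach, as a shift and turn from the pose commanded when the call began, along the tool's axes at that moment; what a row does not reach only later rows make up. A row lasts 1/10 s, in which the tool goes at most 50 mm and 8.59 degrees, less where a joint would pass 70% of its speed; a pose out of reach is approached as far as the arm can. A call with a gripper value outside its range is refused whole. The fingers move at their own pace and stop on an object; "squeeze" is the grip in N (left out, the last holds). Time passes only in rows, so rows that repeat a pose let the fingers close. It gives the time, the measured TCP pose, the force and the opening at its end, in the units of the state.
- readout.observe(): the state, without advancing time (a new reading comes with each control period).
- get_image(name): name is "side" or "top" or "wrist"; returns a dict with "frame" (420x560x3 uint8, red, green, blue), "mtx" (3x3 intrinsics, pixels), "world_to_cam" (4x4, takes a point from world to camera coordinates); the wrist camera has in their place "hand_eye" (4x4, takes a point from camera to tool coordinates, whose origin is the TCP and whose axes are the flange's). Camera axes: x right, y down, z forward; pixel columns grow to the right and rows downward; lengths in mm; the calibration is good to about 2 mm. A picture is of the moment at which its call begins: read the wrist's pose just before it. There is no depth.
- job.close_job(): hands the job in, once; it reports no verdict.
The state is a dict: "time_s": time; "joint_pos": joint angles; "qd": joint speeds; "joint_torque": joint torques, N m; "tool_pos": TCP position; "ee_rot": TCP orientation; "ft_force": force on the tool from outside, world axes, zero at the start; "wrist_torque": the same for the moment, N m; "opening": opening from 0.0 (shut) to 1.0 (fully open).
Only numpy, scipy, OpenCV 4.12 (cv2) and the standard library are available. Lean on these libraries where they do the work, as an engineer would, in place of code of your own. Each camera call takes 0.05 s, during which the arm holds its last target.

## Working session

There is one attempt and no reset: what is moved stays moved. The work goes in short steps, Python scripts to look and compute and a tool call to move; the robot and the scene stay as the last step left them, time stands still between calls to the robot, and variables do not carry over. Pictures are saved under pics/ and viewed, and the job is handed in when it is done.

Besides the shell and the picture viewer there is one more tool, called after "Call:" as name(argument=value, ...), one argument or row to a line, values as JSON. apply_moves: Moves the arm, as the interface text tells. Its arguments: {"type":"object","properties":{"motion":{"type":"array"},"squeeze":{"type":"number"}},"required":["motion"]}

```bash
mkdir -p pics; python3 - <<'E'
from workcell import readout,get_image
import cv2,numpy as np
s=readout.observe();print(s)
for n in("side","top"):
    d=get_image(n);cv2.imwrite(f"pics/{n}0.png",d["frame"][:,:,::-1]);np.savez(f"{n}0.npz",**d)
    print(n,d["mtx"],d["world_to_cam"])
s=readout.observe();d=get_image("wrist");cv2.imwrite("pics/wrist0.png",d["frame"][:,:,::-1]);print(d["mtx"],d["hand_eye"])
E
```

```text
{'time_s': 0.0, 'joint_pos': array([-7.97336198e+01,  2.75487514e+01,  9.14954848e+01, -4.21433813e-04,
        6.10275736e+01, -2.66937419e+00]), 'qd': array([-0.01836492,  0.07531371, -0.03432969,  0.07954305,  0.01025102,
        0.06970277]), 'joint_torque': array([-3.88421846e-03, -9.50653696e+01, -4.30185199e+01, -5.10809386e-04,
        1.17365670e-02, -1.11018250e-05]), 'tool_pos': array([ 145.45696682, -633.07940613,  241.67361444]), 'ee_rot': array([-1.79928251e+02, -2.97632540e-03,  1.29359569e+01]), 'ft_force': array([0.24619937, 0.4890217 , 0.22003363]), 'wrist_torque': array([-0.00550333, -0.01123416,  0.00561951]), 'opening': 1.0051358074905417}
side [[544.09002226   0.         278.68310649]
 [  0.         544.09002226 204.41380852]
 [  0.           0.           1.        ]] [[-9.65589766e-01 -2.59938808e-01  8.25949119e-03  5.69671646e+02]
 [-1.48780489e-01  5.26066163e-01 -8.37328345e-01  1.30420370e+02]
 [ 2.13309093e-01 -8.09744532e-01 -5.46637927e-01  1.39537731e+03]
 [ 0.00000000e+00  0.00000000e+00  0.00000000e+00  1.00000000e+00]]
top [[430.99131754   0.         284.78970982]
 [  0.         430.99131754 205.76829284]
 [  0.           0.           1.        ]] [[-2.88056264e-02 -9.99414658e-01  1.84547276e-02  4.47703330e+00]
 [-9.85648503e-01  2.53269554e-02 -1.66899893e-01  5.78604715e+02]
 [ 1.66334798e-01 -2.29975306e-02 -9.85801120e-01  1.45778977e+03]
 [ 0.00000000e+00  0.00000000e+00  0.00000000e+00  1.00000000e+00]]
[[329.289548     0.         277.07383454]
 [  0.         329.289548   211.11798645]
 [  0.           0.           1.        ]] [[-6.58060073e-05 -9.48702036e-01 -3.16171540e-01  8.12471377e+01]
 [ 9.99998385e-01  5.05463620e-04 -1.72482402e-03 -6.51842448e-01]
 [ 1.79615727e-03 -3.16171143e-01  9.48700470e-01 -1.32251502e+02]
 [ 0.00000000e+00  0.00000000e+00  0.00000000e+00  1.00000000e+00]]
```

View pics/top0.png

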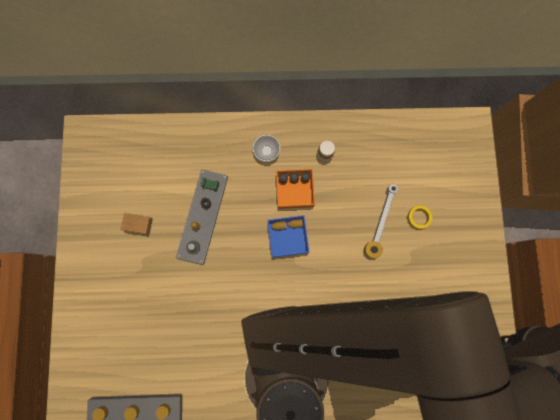

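View pics/side0.png

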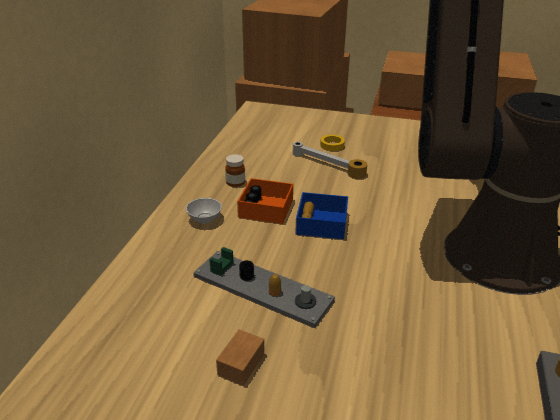

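View pics/wrist0.png

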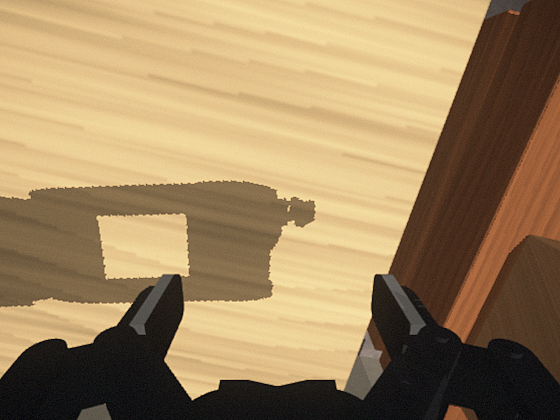

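The top view shows the jig at left (fork ~(210,184), collar ~(206,203), finial ~(195,226), post ~(193,247)). The bins are centred near (295,188) orange and (288,238) blue. The bracket's hub is at (374,250) and its eye at (393,188). I'll enlarge these areas.

```bash
python3 - <<'E'
import cv2
f=cv2.imread("pics/top0.png")
cv2.imwrite("pics/a.png",cv2.resize(f[160:280,165:325],None,fx=5,fy=5,interpolation=cv2.INTER_CUBIC))
cv2.imwrite("pics/b.png",cv2.resize(f[170:270,345:445],None,fx=6,fy=6,interpolation=cv2.INTER_CUBIC))
f=cv2.imread("pics/side0.png")
cv2.imwrite("pics/c.png",cv2.resize(f[240:330,185:345],None,fx=5,fy=5,interpolation=cv2.INTER_CUBIC))
E
```

```text
(no output)
```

View pics/a.png

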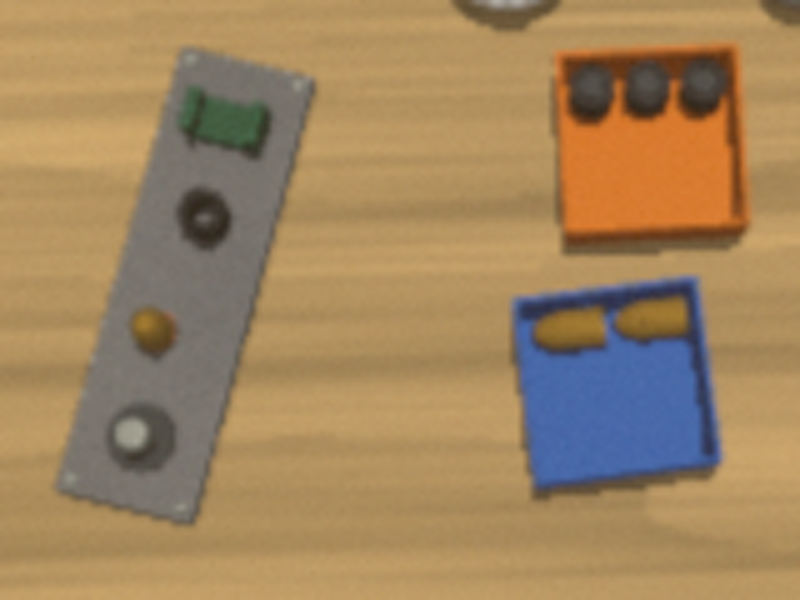

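View pics/b.png

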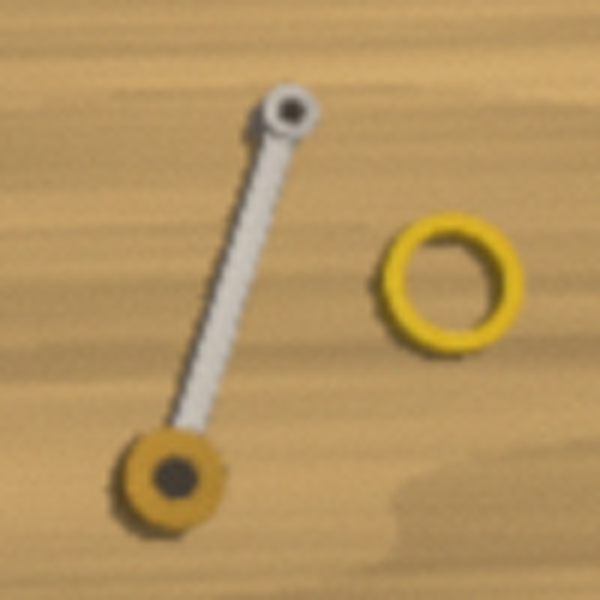

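View pics/c.png

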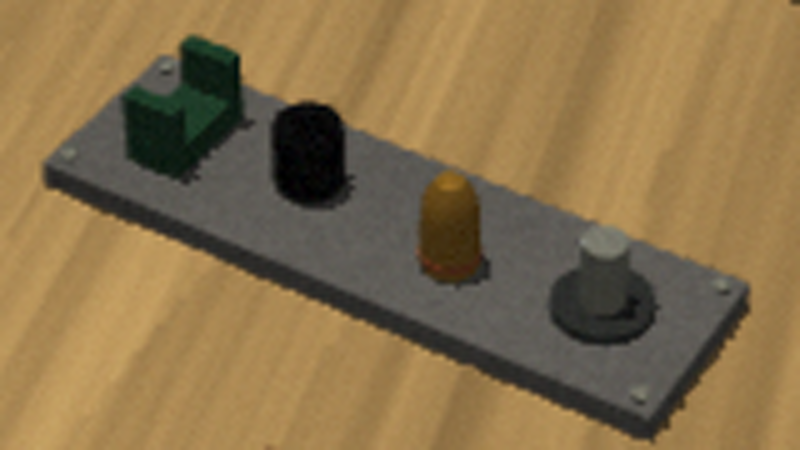

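```bash
cat > h.py <<'E'
import numpy as np,cv2
T=dict(np.load("top0.npz"));S=dict(np.load("side0.npz"))
def ray(d,u,v):
    W=d["world_to_cam"];R=W[:3,:3];t=W[:3,3]
    return -R.T@t, R.T@np.linalg.inv(d["mtx"])@np.array([u,v,1.])
def at(d,u,v,z):
    c,r=ray(d,u,v);return c+r*(z-c[2])/r[2]
def tri(a,b):
    (c1,r1),(c2,r2)=a,b
    k=np.linalg.lstsq(np.c_[r1,-r2],c2-c1,rcond=None)[0]
    p=c1+r1*k[0];q=c2+r2*k[1];return (p+q)/2,np.linalg.norm(p-q)
E
python3 - <<'E'
from h import *
np.set_printoptions(precision=1,suppress=True)
A=lambda U,V,s=5,o=(165,160):(o[0]+(U+.5)/s-.5,o[1]+(V+.5)/s-.5)
B=lambda U,V:A(U,V,6,(345,170)); C=lambda U,V:A(U,V,5,(185,240))
def quad(n,pts,z):
    P=np.array([at(T,*A(*p),z) for p in pts]);print(n,P.mean(0),[np.linalg.norm(P[i]-P[(i+1)%4]).round(1) for i in range(4)])
    print('   angles',[np.degrees(np.arctan2(*(P[i]-P[(i+1)%4])[[1,0]])).round(1) for i in range(4)])
quad('board TL,TR,BR,BL',[(182,47),(316,80),(193,524),(56,490)],15)
quad('blue',[(515,300),(697,279),(719,466),(536,487)],55)
quad('orange',[(557,52),(738,44),(747,231),(566,243)],55)
for n,t,s,z in [('post',(131,435),(604,241),55),('fork',(226,122),(185,75),55),('collar',(205,217),(309,117),51),('fin',(150,328),(451,176),67)]:
    print(n,at(T,*A(*t),z),at(S,*C(*s),z),*tri(ray(T,*A(*t)),ray(S,*C(*s))))
h=at(T,*B(175,478),40);e=at(T,*B(290,111),40);print('hub',h,'eye',e,np.linalg.norm(h-e),h+(e-h)*65/230)
d=e-h;print(np.degrees(np.arctan2(d[1],d[0])))
for n,uv in [('bowl',(266,149)),('jar',(327,149)),('carton',(136,224)),('tape',(420,217))]:print(n,at(T,*uv,40))
E
```

```text
board TL,TR,BR,BL [555.4 282.   15. ] [np.float64(100.1), np.float64(327.2), np.float64(98.8), np.float64(327.5)]
   angles [np.float64(74.4), np.float64(-15.5), np.float64(-105.4), np.float64(164.7)]
blue [471.5 -19.   55. ] [np.float64(127.0), np.float64(130.0), np.float64(125.9), np.float64(129.5)]
   angles [np.float64(95.1), np.float64(4.6), np.float64(-85.1), np.float64(-174.9)]
orange [639.8 -48.8  55. ] [np.float64(128.1), np.float64(134.2), np.float64(126.4), np.float64(136.7)]
   angles [np.float64(91.2), np.float64(0.4), np.float64(-87.6), np.float64(-178.8)]
post [444.5 313.5  55. ] [444.1 316.   55. ] [444.6 313.9  53. ] 0.05908459714108016
fork [661.4 248.9  55. ] [663.  255.1  55. ] [663.8 249.9  50.5] 2.7096575411084185
collar [595.  264.1  51. ] [597.9 264.5  51. ] [596.4 264.4  50.8] 2.9132974459331384
fin [516.1 298.8  67. ] [517.3 305.5  67. ] [517.8 299.9  62. ] 2.1159061975662756
hub [ 419.1 -315.7   40. ] eye [ 633.9 -397.9   40. ] 229.94509049561515 [ 479.8 -338.9   40. ]
-20.937157535334446
bowl [788.5  50.   40. ]
jar [ 783.4 -169.5   40. ]
carton [529.1 506.3  40. ]
tape [ 527.6 -486.3   40. ]
```

```bash
cat >> h.py <<'E'
from scipy.spatial.transform import Rotation as Ro
def plan(pts,cmd=None):
    """pts: (x,y,z,yaw) tool-down targets; prints row numbers from cmd pose (x,y,z,yaw)"""
    from workcell import readout
    s=readout.observe();p=s["tool_pos"];R=Ro.from_euler('xyz',s["ee_rot"],degrees=True)
    print('t',round(s["time_s"],2),'pos',p.round(1),'rot',s["ee_rot"].round(2),'op',round(s["opening"],3),'F',s["ft_force"].round(1),'q',s["joint_pos"].round(0))
    for x,y,z,yaw in pts:
        d=R.inv().apply(np.array([x,y,z])-p)/40
        w=(R.inv()*Ro.from_euler('xyz',[180,0,yaw],degrees=True)).as_rotvec(degrees=True)/5
        print((x,y,z,yaw),'d',d.round(3),'a',w.round(3),'dist',(np.linalg.norm(d)*40).round(0))
E
python3 - <<'E'
from h import *
plan([(544,-254,242,90),(517,300.5,200,164.6)])
E
```

```text
t 0.15 pos [ 145.5 -633.2  241.8] rot [-179.95   -0.     12.94] op 0.997 F [-0.2  0.6  0.6] q [-80.  28.  91.  -0.  61.  -3.]
(544, -254, 242, 90) d [ 1.1832e+01 -7.0100e+00  2.0000e-03] a [-8.0000e-03 -7.0000e-03 -1.5413e+01] dist 550.0
(517, 300.5, 200, 164.6) d [ 14.278 -20.671   1.064] a [-3.0000e-03 -1.4000e-02 -3.0333e+01] dist 1006.0
```

Call:
apply_moves(
  motion=[
    {"dx": 11.83, "dy": -7.01, "az": -15.4, "gripper": 0},
    {"dx": 11.83, "dy": -7.01, "az": -15.4},
    {"dx": 11.83, "dy": -7.01, "az": -15.4},
    {"dx": 11.83, "dy": -7.01, "az": -15.4},
    {"dx": 11.83, "dy": -7.01, "az": -15.4},
    {"dx": 11.83, "dy": -7.01, "az": -15.4},
    {"dx": 11.83, "dy": -7.01, "az": -15.4},
    {"dx": 11.83, "dy": -7.01, "az": -15.4},
    {"dx": 11.83, "dy": -7.01, "az": -15.4},
    {"dx": 11.83, "dy": -7.01, "az": -15.4},
    {"dx": 14.28, "dy": -20.67, "dz": 1.06, "az": -30.33},
    {"dx": 14.28, "dy": -20.67, "dz": 1.06, "az": -30.33},
    {"dx": 14.28, "dy": -20.67, "dz": 1.06, "az": -30.33},
    {"dx": 14.28, "dy": -20.67, "dz": 1.06, "az": -30.33},
    {"dx": 14.28, "dy": -20.67, "dz": 1.06, "az": -30.33},
    {"dx": 14.28, "dy": -20.67, "dz": 1.06, "az": -30.33},
    {"dx": 14.28, "dy": -20.67, "dz": 1.06, "az": -30.33},
    {"dx": 14.28, "dy": -20.67, "dz": 1.06, "az": -30.33},
    {"dx": 14.28, "dy": -20.67, "dz": 1.06, "az": -30.33},
    {"dx": 14.28, "dy": -20.67, "dz": 1.06, "az": -30.33},
  ],
  squeeze=40,
)

```text
invalid input at $.motion[0]: expected keys dx, dy, dz, ax, ay, az, gripper
```

```bash
python3 - <<'E'
from h import *
plan([(517,300.5,200,164.6)])
E
```

```text
t 0.15 pos [ 145.5 -633.2  241.8] rot [-179.95   -0.     12.94] op 0.997 F [-0.2  0.6  0.6] q [-80.  28.  91.  -0.  61.  -3.]
(517, 300.5, 200, 164.6) d [ 14.278 -20.671   1.064] a [-3.0000e-03 -1.4000e-02 -3.0333e+01] dist 1006.0
```

Call:
apply_moves(
  motion=[
    {"dx": 11.83, "dy": -7.01, "dz": 0, "ax": 0, "ay": 0, "az": -15.4, "gripper": 0},
    {"dx": 11.83, "dy": -7.01, "dz": 0, "ax": 0, "ay": 0, "az": -15.4, "gripper": 0},
    {"dx": 11.83, "dy": -7.01, "dz": 0, "ax": 0, "ay": 0, "az": -15.4, "gripper": 0},
    {"dx": 11.83, "dy": -7.01, "dz": 0, "ax": 0, "ay": 0, "az": -15.4, "gripper": 0},
    {"dx": 11.83, "dy": -7.01, "dz": 0, "ax": 0, "ay": 0, "az": -15.4, "gripper": 0},
    {"dx": 11.83, "dy": -7.01, "dz": 0, "ax": 0, "ay": 0, "az": -15.4, "gripper": 0},
    {"dx": 11.83, "dy": -7.01, "dz": 0, "ax": 0, "ay": 0, "az": -15.4, "gripper": 0},
    {"dx": 11.83, "dy": -7.01, "dz": 0, "ax": 0, "ay": 0, "az": -15.4, "gripper": 0},
    {"dx": 11.83, "dy": -7.01, "dz": 0, "ax": 0, "ay": 0, "az": -15.4, "gripper": 0},
    {"dx": 11.83, "dy": -7.01, "dz": 0, "ax": 0, "ay": 0, "az": -15.4, "gripper": 0},
    {"dx": 14.28, "dy": -20.67, "dz": 1.06, "ax": 0, "ay": 0, "az": -30.33, "gripper": 0},
    {"dx": 14.28, "dy": -20.67, "dz": 1.06, "ax": 0, "ay": 0, "az": -30.33, "gripper": 0},
    {"dx": 14.28, "dy": -20.67, "dz": 1.06, "ax": 0, "ay": 0, "az": -30.33, "gripper": 0},
    {"dx": 14.28, "dy": -20.67, "dz": 1.06, "ax": 0, "ay": 0, "az": -30.33, "gripper": 0},
    {"dx": 14.28, "dy": -20.67, "dz": 1.06, "ax": 0, "ay": 0, "az": -30.33, "gripper": 0},
    {"dx": 14.28, "dy": -20.67, "dz": 1.06, "ax": 0, "ay": 0, "az": -30.33, "gripper": 0},
    {"dx": 14.28, "dy": -20.67, "dz": 1.06, "ax": 0, "ay": 0, "az": -30.33, "gripper": 0},
    {"dx": 14.28, "dy": -20.67, "dz": 1.06, "ax": 0, "ay": 0, "az": -30.33, "gripper": 0},
    {"dx": 14.28, "dy": -20.67, "dz": 1.06, "ax": 0, "ay": 0, "az": -30.33, "gripper": 0},
    {"dx": 14.28, "dy": -20.67, "dz": 1.06, "ax": 0, "ay": 0, "az": -30.33, "gripper": 0},
  ],
  squeeze=40,
)

```text
time_s: 2.15
tool_pos: [515.3, 212.0, 206.2]
ee_rot: [-180.0, -0.0, 164.8]
ft_force: [1.1, -1.3, 0.4]
opening: 1.004
```

```bash
python3 - <<'E'
from h import *
plan([(517,300.5,170,164.6)])
E
```

```text
t 2.15 pos [515.3 212.  206.2] rot [-180.     -0.    164.83] op 1.004 F [ 1.1 -1.3  0.4] q [ 19.  22. 106.  -0.  52. -56.]
(517, 300.5, 170, 164.6) d [0.537 2.148 0.906] a [-0.    -0.     0.047] dist 96.0
```

Call:
apply_moves(
  motion=[
    {"dx": 0.5, "dy": 2.1, "dz": 0.9, "ax": 0, "ay": 0, "az": 0, "gripper": 0},
    {"dx": 0.5, "dy": 2.1, "dz": 0.9, "ax": 0, "ay": 0, "az": 0, "gripper": 0},
    {"dx": 0.5, "dy": 2.1, "dz": 0.9, "ax": 0, "ay": 0, "az": 0, "gripper": 0},
    {"dx": 0.5, "dy": 2.1, "dz": 0.9, "ax": 0, "ay": 0, "az": 0, "gripper": 0},
    {"dx": 0.5, "dy": 2.1, "dz": 0.9, "ax": 0, "ay": 0, "az": 0, "gripper": 0},
  ],
)

```text
time_s: 2.65
tool_pos: [518.7, 295.4, 170.6]
ee_rot: [-180.0, -0.0, 164.6]
ft_force: [0.6, -0.3, -0.1]
opening: 1.004
```

```bash
cat >> h.py <<'E'
def wrist(name):
    from workcell import readout,get_image
    s=readout.observe();d=get_image("wrist");cv2.imwrite(f"pics/{name}.png",d["frame"][:,:,::-1])
    M=np.eye(4);M[:3,:3]=Ro.from_euler('xyz',s["ee_rot"],degrees=True).as_matrix();M[:3,3]=s["tool_pos"]
    d["world_to_cam"]=np.linalg.inv(M@d["hand_eye"]);np.savez(f"{name}.npz",mtx=d["mtx"],world_to_cam=d["world_to_cam"])
E
python3 - <<'E'
from h import *
wrist("w1")
plan([(517,300.5,170,164.6)])
E
```

```text
t 2.7 pos [519.  295.2 170.8] rot [1.8000e+02 1.0000e-02 1.6453e+02] op 0.999 F [0.7 0.8 0.2] q [ 27.  28. 103.  -0.  49. -48.]
(517, 300.5, 170, 164.6) d [0.082 0.115 0.02 ] a [ 0.     0.003 -0.013] dist 6.0
```

View pics/w1.png

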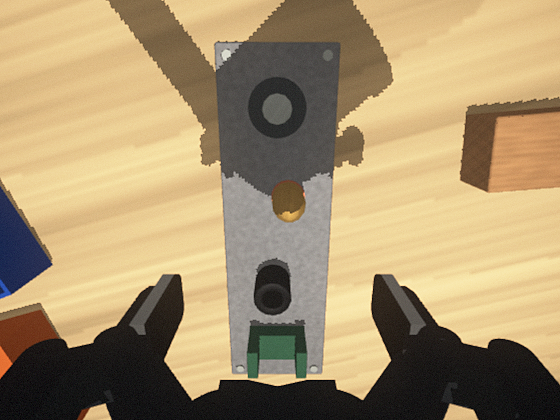

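```bash
python3 - <<'E'
from h import *
np.set_printoptions(precision=1,suppress=True)
W=dict(np.load("w1.npz"))
c=np.array([555.4,282]);a=np.radians(-15.4);J=np.array([[np.cos(a),np.sin(a)],[-np.sin(a),np.cos(a)]])
for n,u,v,z in [('post',277,108,55),('finTip',289,213,67),('finbase',288,182,15),('collar',271,296,51),('cTL',217,43,15),('cTR',340,42,15),('cBR',322,374,15),('cBL',233,374,15),('forkL',253,376,55),('forkR',302,376,55)]:
    p=at(W,u,v,z);print(n,p,'jig',J@(p[:2]-c))
E
python3 -c "
import cv2
f=cv2.imread('pics/w1.png');cv2.imwrite('pics/w1c.png',cv2.resize(f[160:390,210:350],None,fx=2.6,fy=2.6,interpolation=cv2.INTER_CUBIC))"
```

```text
post [444.5 316.8  55. ] jig [-116.2    4.1]
finTip [519.7 305.5  67. ] jig [-40.6  13.1]
finbase [508.6 309.4  15. ] jig [-52.4  14. ]
collar [595.4 269.7  51. ] jig [41.9 -1.3]
cTL [385.4 284.1  15. ] jig [-164.5  -43.1]
cTR [410.5 377.7  15. ] jig [-165.1   53.8]
cBR [727.7 290.1  15. ] jig [163.9  53.5]
cBL [701.5 195.7  15. ] jig [163.8 -44.5]
forkL [672.6 230.2  55. ] jig [126.8 -18.8]
forkR [685. 275.  55.] jig [126.8  27.7]
```

View pics/w1c.png

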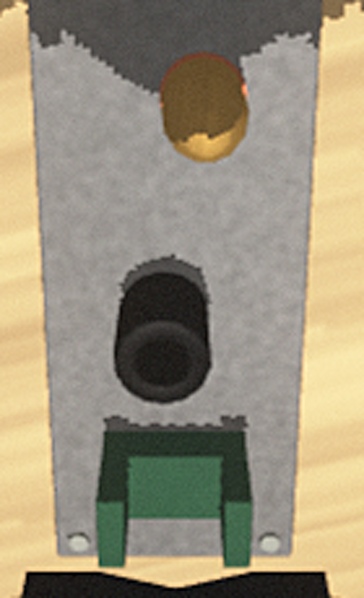

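```bash
python3 - <<'E'
from h import *
plan([(517.5,303.5,80,164.6),(517.5,303.5,29.5,164.6)])
E
```

```text
t 2.7 pos [519.  295.2 170.8] rot [1.8000e+02 1.0000e-02 1.6453e+02] op 0.999 F [0.7 0.8 0.2] q [ 27.  28. 103.  -0.  49. -48.]
(517.5, 303.5, 80, 164.6) d [0.091 0.19  2.27 ] a [ 0.     0.003 -0.013] dist 91.0
(517.5, 303.5, 29.5, 164.6) d [0.091 0.19  3.533] a [ 0.     0.003 -0.013] dist 142.0
```

Call:
apply_moves(
  motion=[
    {"dx": 0.09, "dy": 0.19, "dz": 1.2, "ax": 0, "ay": 0, "az": 0, "gripper": 0},
    {"dx": 0.09, "dy": 0.19, "dz": 2.3, "ax": 0, "ay": 0, "az": 0, "gripper": 0},
    {"dx": 0.09, "dy": 0.19, "dz": 2.9, "ax": 0, "ay": 0, "az": 0, "gripper": 0},
    {"dx": 0.09, "dy": 0.19, "dz": 3.3, "ax": 0, "ay": 0, "az": 0, "gripper": 0},
    {"dx": 0.09, "dy": 0.19, "dz": 3.52, "ax": 0, "ay": 0, "az": 0, "gripper": 0},
    {"dx": 0.09, "dy": 0.19, "dz": 3.52, "ax": 0, "ay": 0, "az": 0, "gripper": 0},
    {"dx": 0.09, "dy": 0.19, "dz": 3.52, "ax": 0, "ay": 0, "az": 0, "gripper": 1},
    {"dx": 0.09, "dy": 0.19, "dz": 3.52, "ax": 0, "ay": 0, "az": 0, "gripper": 1},
    {"dx": 0.09, "dy": 0.19, "dz": 3.52, "ax": 0, "ay": 0, "az": 0, "gripper": 1},
    {"dx": 0.09, "dy": 0.19, "dz": 3.52, "ax": 0, "ay": 0, "az": 0, "gripper": 1},
    {"dx": 0.09, "dy": 0.19, "dz": 3.52, "ax": 0, "ay": 0, "az": 0, "gripper": 1},
    {"dx": 0.09, "dy": 0.19, "dz": 3.52, "ax": 0, "ay": 0, "az": 0, "gripper": 1},
    {"dx": 0.09, "dy": 0.19, "dz": 3.52, "ax": 0, "ay": 0, "az": 0, "gripper": 1},
  ],
  squeeze=40,
)

```text
time_s: 4.0
tool_pos: [517.6, 304.7, 30.4]
ee_rot: [180.0, 0.0, 164.6]
ft_force: [-0.9, -2.0, 8.7]
opening: 0.305
```

```bash
python3 - <<'E'
from h import *
from workcell import get_image
cv2.imwrite("pics/s2.png",cv2.resize(get_image("side")["frame"][190:350,150:370,::-1],None,fx=3,fy=3))
plan([(517.5,303.5,130,164.6),(455,-20,130,180)])
E
```

```text
t 4.05 pos [517.6 304.7  30.4] rot [1.7996e+02 4.0000e-02 1.6460e+02] op 0.308 F [-1.7 -0.7  9.3] q [ 28.  39. 107.  -0.  34. -47.]
(517.5, 303.5, 130, 164.6) d [-0.007 -0.027 -2.491] a [ 0.007  0.008 -0.001] dist 100.0
(455, -20, 130, 180) d [-0.649 -8.239 -2.495] a [ 0.006  0.009 -3.081] dist 345.0
```

View pics/s2.png

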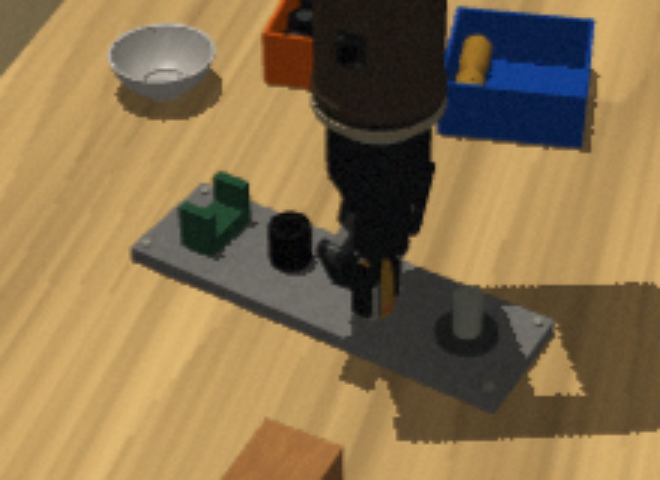

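Call:
apply_moves(
  motion=[
    {"dx": 0, "dy": 0, "dz": -0.5, "ax": 0, "ay": 0, "az": 0, "gripper": 1},
    {"dx": 0, "dy": 0, "dz": -1.5, "ax": 0, "ay": 0, "az": 0, "gripper": 1},
    {"dx": 0, "dy": 0, "dz": -2.5, "ax": 0, "ay": 0, "az": 0, "gripper": 1},
    {"dx": -0.05, "dy": -0.8, "dz": -2.5, "ax": 0, "ay": 0, "az": -0.3, "gripper": 1},
    {"dx": -0.65, "dy": -8.24, "dz": -2.5, "ax": 0, "ay": 0, "az": -3.08, "gripper": 1},
    {"dx": -0.65, "dy": -8.24, "dz": -2.5, "ax": 0, "ay": 0, "az": -3.08, "gripper": 1},
    {"dx": -0.65, "dy": -8.24, "dz": -2.5, "ax": 0, "ay": 0, "az": -3.08, "gripper": 1},
    {"dx": -0.65, "dy": -8.24, "dz": -2.5, "ax": 0, "ay": 0, "az": -3.08, "gripper": 1},
    {"dx": -0.65, "dy": -8.24, "dz": -2.5, "ax": 0, "ay": 0, "az": -3.08, "gripper": 1},
    {"dx": -0.65, "dy": -8.24, "dz": -2.5, "ax": 0, "ay": 0, "az": -3.08, "gripper": 1},
    {"dx": -0.65, "dy": -8.24, "dz": -2.5, "ax": 0, "ay": 0, "az": -3.08, "gripper": 1},
    {"dx": -0.65, "dy": -8.24, "dz": -2.5, "ax": 0, "ay": 0, "az": -3.08, "gripper": 1},
    {"dx": -0.65, "dy": -8.24, "dz": -2.5, "ax": 0, "ay": 0, "az": -3.08, "gripper": 1},
    {"dx": -0.65, "dy": -8.24, "dz": -2.5, "ax": 0, "ay": 0, "az": -3.08, "gripper": 1},
  ],
)

```text
time_s: 5.45
tool_pos: [455.1, -19.1, 129.7]
ee_rot: [180.0, 0.0, -179.9]
ft_force: [-0.2, 0.1, -0.6]
opening: 0.309
```

```bash
python3 - <<'E'
from h import *
wrist("w2")
plan([(455,-20,25,180),(455,-20,130,180)])
E
```

```text
t 5.5 pos [455.  -19.  129.6] rot [ 180.      0.   -179.89] op 0.305 F [ 0.1  0.4 -1.1] q [ -6.  22. 123.   0.  35. -96.]
(455, -20, 25, 180) d [-0.    -0.025  2.615] a [0.001 0.001 0.021] dist 105.0
(455, -20, 130, 180) d [-0.    -0.025 -0.01 ] a [0.001 0.001 0.021] dist 1.0
```

View pics/w2.png

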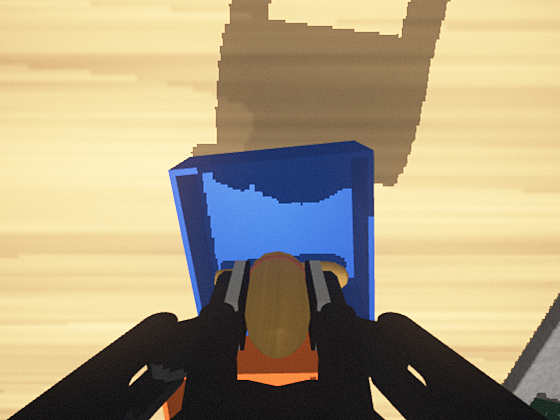

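```bash
python3 - <<'E'
from h import *
np.set_printoptions(precision=1,suppress=True)
W=dict(np.load("w2.npz"))
for u,v,z in [(169,170,55),(373,151,55),(191,157,0),(355,142,0)]: print(at(W,u,v,z))
E
```

```text
[415.1 -86.8  55. ]
[402.9  41.8  55. ]
[415.6 -86.4   0. ]
[403.6  43.    0. ]
```

Call:
apply_moves(
  motion=[
    {"dx": 0, "dy": 0, "dz": 1.0, "ax": 0, "ay": 0, "az": 0, "gripper": 1},
    {"dx": 0, "dy": 0, "dz": 1.9, "ax": 0, "ay": 0, "az": 0, "gripper": 1},
    {"dx": 0, "dy": 0, "dz": 2.4, "ax": 0, "ay": 0, "az": 0, "gripper": 1},
    {"dx": 0, "dy": 0, "dz": 2.68, "ax": 0, "ay": 0, "az": 0, "gripper": 1},
    {"dx": 0, "dy": 0, "dz": 2.68, "ax": 0, "ay": 0, "az": 0, "gripper": 1},
    {"dx": 0, "dy": 0, "dz": 2.68, "ax": 0, "ay": 0, "az": 0, "gripper": 1},
    {"dx": 0, "dy": 0, "dz": 2.68, "ax": 0, "ay": 0, "az": 0, "gripper": 0.5},
    {"dx": 0, "dy": 0, "dz": 2.68, "ax": 0, "ay": 0, "az": 0, "gripper": 0.4},
    {"dx": 0, "dy": 0, "dz": 2.68, "ax": 0, "ay": 0, "az": 0, "gripper": 0.4},
    {"dx": 0, "dy": 0, "dz": 2.68, "ax": 0, "ay": 0, "az": 0, "gripper": 0.4},
    {"dx": 0, "dy": 0, "dz": 2.0, "ax": 0, "ay": 0, "az": 0, "gripper": 0.4},
    {"dx": 0, "dy": 0, "dz": 1.0, "ax": 0, "ay": 0, "az": 0, "gripper": 0.4},
    {"dx": 0, "dy": 0, "dz": 0, "ax": 0, "ay": 0, "az": 0, "gripper": 0.4},
    {"dx": 0, "dy": 0, "dz": 0, "ax": 0, "ay": 0, "az": 0, "gripper": 0.4},
    {"dx": 0, "dy": 0, "dz": 0, "ax": 0, "ay": 0, "az": 0, "gripper": 0},
  ],
)

```text
time_s: 7.0
tool_pos: [455.4, -20.3, 130.6]
ee_rot: [-180.0, 0.1, 180.0]
ft_force: [-0.3, -1.4, -0.7]
opening: 0.754
```

```bash
python3 - <<'E'
from h import *
wrist("w3")
plan([(596,267,130,164.6),(596,267,32.5,164.6)])
E
```

```text
t 7.05 pos [454.6 -20.2 129.7] rot [-1.8000e+02  3.0000e-02  1.7998e+02] op 0.835 F [-0.  -0.2 -0.1] q [ -6.  22. 123.   0.  35. -96.]
(596, 267, 130, 164.6) d [-3.532e+00  7.182e+00 -7.000e-03] a [0.    0.006 3.077] dist 320.0
(596, 267, 32.5, 164.6) d [-3.53   7.182  2.431] a [0.    0.006 3.077] dist 335.0
```

View pics/w3.png

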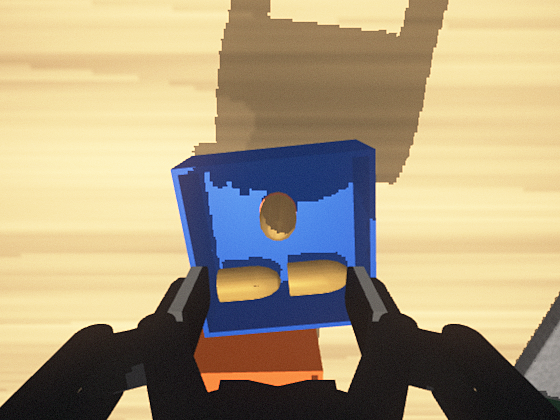

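The finial stands upright in the blue bin at (279,215), clear of the fixed row. Next is the collar.

Call:
apply_moves(
  motion=[
    {"dx": -3.53, "dy": 7.18, "dz": 0, "ax": 0, "ay": 0, "az": 3.08, "gripper": 0},
    {"dx": -3.53, "dy": 7.18, "dz": 0, "ax": 0, "ay": 0, "az": 3.08, "gripper": 0},
    {"dx": -3.53, "dy": 7.18, "dz": 0, "ax": 0, "ay": 0, "az": 3.08, "gripper": 0},
    {"dx": -3.53, "dy": 7.18, "dz": 0, "ax": 0, "ay": 0, "az": 3.08, "gripper": 0},
    {"dx": -3.53, "dy": 7.18, "dz": 0, "ax": 0, "ay": 0, "az": 3.08, "gripper": 0},
    {"dx": -3.53, "dy": 7.18, "dz": 0, "ax": 0, "ay": 0, "az": 3.08, "gripper": 0},
    {"dx": -3.53, "dy": 7.18, "dz": 0, "ax": 0, "ay": 0, "az": 3.08, "gripper": 0},
    {"dx": -3.53, "dy": 7.18, "dz": 0, "ax": 0, "ay": 0, "az": 3.08, "gripper": 0},
    {"dx": -3.53, "dy": 7.18, "dz": 0, "ax": 0, "ay": 0, "az": 3.08, "gripper": 0},
    {"dx": -3.53, "dy": 7.18, "dz": 0.3, "ax": 0, "ay": 0, "az": 3.08, "gripper": 0},
    {"dx": -3.53, "dy": 7.18, "dz": 0.8, "ax": 0, "ay": 0, "az": 3.08, "gripper": 0},
  ],
)

```text
time_s: 8.15
tool_pos: [596.0, 265.9, 97.2]
ee_rot: [180.0, 0.0, 164.5]
ft_force: [-0.0, -0.3, -0.3]
opening: 1.002
```

```bash
python3 - <<'E'
from h import *
from workcell import get_image
d=get_image("top");cv2.imwrite("pics/t3.png",d["frame"][:,:,::-1]);
wrist("w4")
plan([(596,267,32.5,164.6)])
E
```

```text
t 8.25 pos [593.9 265.   94.5] rot [-179.82   -0.23  164.52] op 0.997 F [-0.5 -0.2 -0.2] q [ 21.  37.  98.  -0.  45. -53.]
(596, 267, 32.5, 164.6) d [-0.045  0.067  1.549] a [-0.036 -0.046 -0.017] dist 62.0
```

View pics/w4.png

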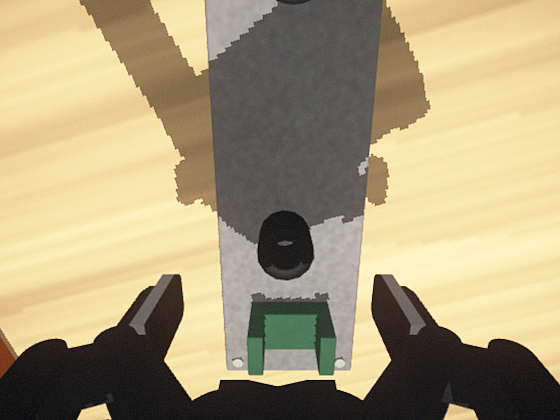

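```bash
python3 - <<'E'
from h import *
np.set_printoptions(precision=1,suppress=True)
W=dict(np.load("w4.npz"))
print(at(W,286,258,51))
plan([(596,267,32.5,164.6)])
E
python3 -c "
import cv2
f=cv2.imread('pics/w4.png');cv2.imwrite('pics/w4c.png',cv2.resize(f[190:390,200:360],None,fx=3,fy=3,interpolation=cv2.INTER_CUBIC))"
```

```text
[600.8 269.4  51. ]
t 8.25 pos [593.9 265.   94.5] rot [-179.8   -0.2  164.5] op 0.997 F [-0.5 -0.2 -0.2] q [ 21.  37.  98.  -0.  45. -53.]
(596, 267, 32.5, 164.6) d [-0.   0.1  1.5] a [-0. -0. -0.] dist 62.0
```

View pics/w4c.png

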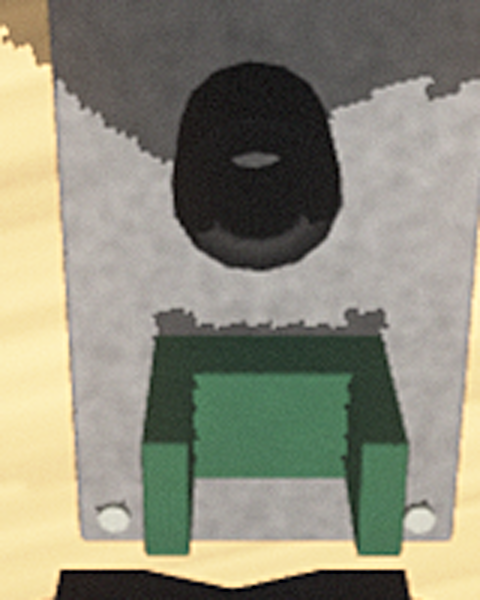

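Call:
apply_moves(
  motion=[
    {"dx": 0, "dy": 0, "dz": 0.5, "ax": 0, "ay": 0, "az": 0, "gripper": 0},
    {"dx": 0, "dy": 0, "dz": 1.1, "ax": 0, "ay": 0, "az": 0, "gripper": 0},
    {"dx": 0, "dy": 0, "dz": 1.5, "ax": 0, "ay": 0, "az": 0, "gripper": 0},
    {"dx": 0, "dy": 0, "dz": 1.63, "ax": 0, "ay": 0, "az": 0, "gripper": 0},
    {"dx": 0, "dy": 0, "dz": 1.63, "ax": 0, "ay": 0, "az": 0, "gripper": 0},
    {"dx": 0, "dy": 0, "dz": 1.63, "ax": 0, "ay": 0, "az": 0, "gripper": 1},
    {"dx": 0, "dy": 0, "dz": 1.63, "ax": 0, "ay": 0, "az": 0, "gripper": 1},
    {"dx": 0, "dy": 0, "dz": 1.63, "ax": 0, "ay": 0, "az": 0, "gripper": 1},
    {"dx": 0, "dy": 0, "dz": 1.63, "ax": 0, "ay": 0, "az": 0, "gripper": 1},
    {"dx": 0, "dy": 0, "dz": 1.63, "ax": 0, "ay": 0, "az": 0, "gripper": 1},
    {"dx": 0, "dy": 0, "dz": 1.63, "ax": 0, "ay": 0, "az": 0, "gripper": 1},
    {"dx": 0, "dy": 0, "dz": 1.63, "ax": 0, "ay": 0, "az": 0, "gripper": 1},
  ],
)

```text
time_s: 9.45
tool_pos: [596.4, 267.2, 33.2]
ee_rot: [180.0, 0.0, 164.6]
ft_force: [-1.2, -0.4, 7.0]
opening: 0.375
```

```bash
python3 - <<'E'
from h import *
plan([(596,267,140,164.6),(622,-49,140,180)])
E
```

```text
t 9.45 pos [596.4 267.2  33.2] rot [1.7997e+02 4.0000e-02 1.6459e+02] op 0.375 F [-1.2 -0.4  7. ] q [ 21.  42.  99.   0.  39. -53.]
(596, 267, 140, 164.6) d [ 0.005 -0.005 -2.67 ] a [ 0.007  0.009 -0.002] dist 107.0
(622, -49, 140, 180) d [-2.72  -7.448 -2.672] a [ 0.006  0.01  -3.082] dist 335.0
```

Call:
apply_moves(
  motion=[
    {"dx": 0, "dy": 0, "dz": -0.5, "ax": 0, "ay": 0, "az": 0, "gripper": 1},
    {"dx": 0, "dy": 0, "dz": -1.5, "ax": 0, "ay": 0, "az": 0, "gripper": 1},
    {"dx": 0, "dy": 0, "dz": -2.5, "ax": 0, "ay": 0, "az": 0, "gripper": 1},
    {"dx": -0.3, "dy": -0.8, "dz": -2.67, "ax": 0, "ay": 0, "az": -0.3, "gripper": 1},
    {"dx": -2.72, "dy": -7.45, "dz": -2.67, "ax": 0, "ay": 0, "az": -3.08, "gripper": 1},
    {"dx": -2.72, "dy": -7.45, "dz": -2.67, "ax": 0, "ay": 0, "az": -3.08, "gripper": 1},
    {"dx": -2.72, "dy": -7.45, "dz": -2.67, "ax": 0, "ay": 0, "az": -3.08, "gripper": 1},
    {"dx": -2.72, "dy": -7.45, "dz": -2.67, "ax": 0, "ay": 0, "az": -3.08, "gripper": 1},
    {"dx": -2.72, "dy": -7.45, "dz": -2.67, "ax": 0, "ay": 0, "az": -3.08, "gripper": 1},
    {"dx": -2.72, "dy": -7.45, "dz": -2.67, "ax": 0, "ay": 0, "az": -3.08, "gripper": 1},
    {"dx": -2.72, "dy": -7.45, "dz": -2.67, "ax": 0, "ay": 0, "az": -3.08, "gripper": 1},
    {"dx": -2.72, "dy": -7.45, "dz": -2.67, "ax": 0, "ay": 0, "az": -3.08, "gripper": 1},
    {"dx": -2.72, "dy": -7.45, "dz": -2.67, "ax": 0, "ay": 0, "az": -3.08, "gripper": 1},
    {"dx": -2.72, "dy": -7.45, "dz": -2.67, "ax": 0, "ay": 0, "az": -3.08, "gripper": 1},
  ],
)

```text
time_s: 10.85
tool_pos: [621.6, -48.0, 139.3]
ee_rot: [180.0, -0.0, -179.9]
ft_force: [-0.2, 0.1, -1.6]
opening: 0.372
```

```bash
python3 - <<'E'
from h import *
wrist("w5")
plan([(622,-49,25.5,180)])
E
```

```text
t 10.9 pos [621.7 -48.  139.3] rot [ 179.99   -0.   -179.93] op 0.376 F [-0.2 -0.1 -1. ] q [ -7.  32. 100.   0.  48. -97.]
(622, -49, 25.5, 180) d [-0.008 -0.026  2.844] a [ 0.001 -0.001  0.015] dist 114.0
```

View pics/w5.png

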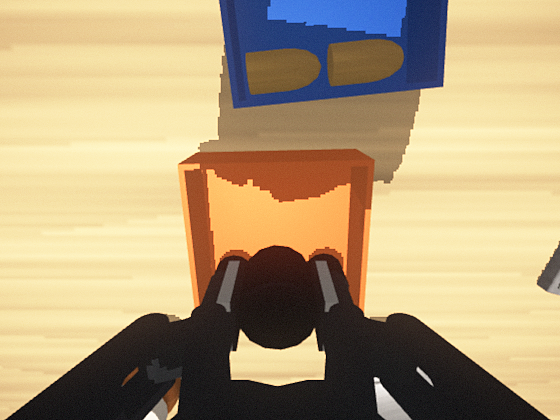

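Call:
apply_moves(
  motion=[
    {"dx": 0, "dy": 0, "dz": 1.1, "ax": 0, "ay": 0, "az": 0, "gripper": 1},
    {"dx": 0, "dy": 0, "dz": 2.0, "ax": 0, "ay": 0, "az": 0, "gripper": 1},
    {"dx": 0, "dy": 0, "dz": 2.6, "ax": 0, "ay": 0, "az": 0, "gripper": 1},
    {"dx": 0, "dy": 0, "dz": 2.86, "ax": 0, "ay": 0, "az": 0, "gripper": 1},
    {"dx": 0, "dy": 0, "dz": 2.86, "ax": 0, "ay": 0, "az": 0, "gripper": 1},
    {"dx": 0, "dy": 0, "dz": 2.86, "ax": 0, "ay": 0, "az": 0, "gripper": 1},
    {"dx": 0, "dy": 0, "dz": 2.86, "ax": 0, "ay": 0, "az": 0, "gripper": 0.4},
    {"dx": 0, "dy": 0, "dz": 2.86, "ax": 0, "ay": 0, "az": 0, "gripper": 0.4},
    {"dx": 0, "dy": 0, "dz": 2.86, "ax": 0, "ay": 0, "az": 0, "gripper": 0.4},
    {"dx": 0, "dy": 0, "dz": 2.86, "ax": 0, "ay": 0, "az": 0, "gripper": 0.4},
    {"dx": 0, "dy": 0, "dz": 2.0, "ax": 0, "ay": 0, "az": 0, "gripper": 0.4},
    {"dx": 0, "dy": 0, "dz": 1.0, "ax": 0, "ay": 0, "az": 0, "gripper": 0.4},
    {"dx": 0, "dy": 0, "dz": 0, "ax": 0, "ay": 0, "az": 0, "gripper": 0.4},
    {"dx": 0, "dy": 0, "dz": 0, "ax": 0, "ay": 0, "az": 0, "gripper": 0},
  ],
)

```text
time_s: 12.3
tool_pos: [624.7, -49.6, 144.7]
ee_rot: [-179.9, 0.5, 180.0]
ft_force: [-0.4, -0.0, 0.0]
opening: 0.753
```

```bash
python3 - <<'E'
from h import *
wrist("w6")
plan([(480,-339,140,159.1)])
E
```

```text
t 12.35 pos [623.4 -49.5 142.2] rot [-179.96    0.29  179.99] op 0.835 F [ 0.2 -0.   0.2] q [ -7.  32. 100.  -0.  48. -97.]
(480, -339, 140, 159.1) d [ 3.584 -7.239  0.042] a [3.000e-03 5.900e-02 4.177e+00] dist 323.0
```

View pics/w6.png

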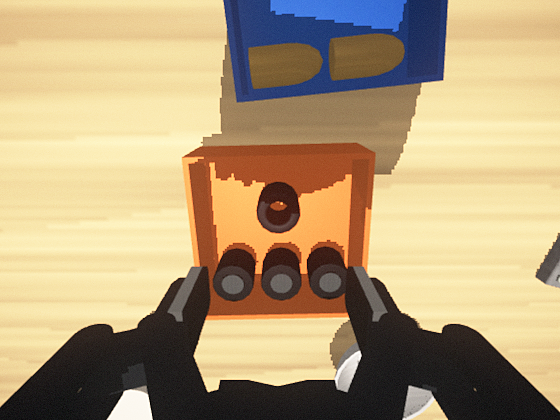

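The collar stands in the orange bin at (278,207). Now to the bracket.

Call:
apply_moves(
  motion=[
    {"dx": 3.6, "dy": -7.24, "dz": 0, "ax": 0, "ay": 0, "az": 4.18, "gripper": 0},
    {"dx": 3.6, "dy": -7.24, "dz": 0, "ax": 0, "ay": 0, "az": 4.18, "gripper": 0},
    {"dx": 3.6, "dy": -7.24, "dz": 0, "ax": 0, "ay": 0, "az": 4.18, "gripper": 0},
    {"dx": 3.6, "dy": -7.24, "dz": 0, "ax": 0, "ay": 0, "az": 4.18, "gripper": 0},
    {"dx": 3.6, "dy": -7.24, "dz": 0, "ax": 0, "ay": 0, "az": 4.18, "gripper": 0},
    {"dx": 3.6, "dy": -7.24, "dz": 0, "ax": 0, "ay": 0, "az": 4.18, "gripper": 0},
    {"dx": 3.6, "dy": -7.24, "dz": 0, "ax": 0, "ay": 0, "az": 4.18, "gripper": 0},
    {"dx": 3.6, "dy": -7.24, "dz": 0, "ax": 0, "ay": 0, "az": 4.18, "gripper": 0},
    {"dx": 3.6, "dy": -7.24, "dz": 0, "ax": 0, "ay": 0, "az": 4.18, "gripper": 0},
    {"dx": 3.6, "dy": -7.24, "dz": 0, "ax": 0, "ay": 0, "az": 4.18, "gripper": 0},
    {"dx": 3.6, "dy": -7.24, "dz": 0, "ax": 0, "ay": 0, "az": 4.18, "gripper": 0},
    {"dx": 3.6, "dy": -7.24, "dz": 0, "ax": 0, "ay": 0, "az": 4.18, "gripper": 0},
  ],
)

```text
time_s: 13.55
tool_pos: [478.1, -337.9, 139.1]
ee_rot: [180.0, -0.0, 159.2]
ft_force: [0.9, 1.2, -0.6]
opening: 0.996
```

```bash
python3 - <<'E'
from h import *
wrist("w7")
plan([(480,-339,140,159.1)])
E
```

```text
t 13.6 pos [ 478.1 -338.   139.2] rot [180.    -0.   159.16] op 1.002 F [-0.4  0.4 -0.6] q [ -38.   29.  106.    0.   45. -107.]
(480, -339, 140, 159.1) d [-0.054 -0.005 -0.021] a [ 0.001 -0.001  0.012] dist 2.0
```

View pics/w7.png

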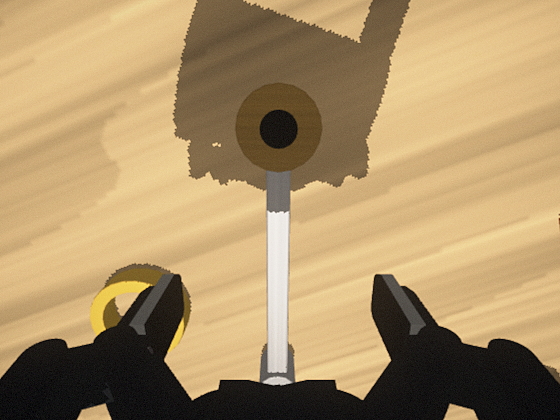

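```bash
python3 - <<'E'
from h import *
np.set_printoptions(precision=2,suppress=True)
W=dict(np.load("w7.npz"))
h=at(W,278.7,127.5,40);b1=at(W,278.2,200,35);b2=at(W,277.3,370,35)
print(h,b1,b2,np.degrees(np.arctan2(*(b2-b1)[[1,0]])),np.degrees(np.arctan2(*(b2-h)[[1,0]])))
a=np.radians(-20.9);p=h+65*np.array([np.cos(a),np.sin(a),0]);print(p)
plan([(p[0],p[1],19,159.1)])
E
```

```text
[ 418.12 -312.91   40.  ] [ 467.58 -332.02   35.  ] [ 616.18 -389.25   35.  ] -21.065002668255598 -21.07848874888553
[ 478.84 -336.1    40.  ]
t 13.6 pos [ 478.1 -338.   139.2] rot [180.    -0.   159.16] op 1.002 F [-0.4  0.4 -0.6] q [ -38.   29.  106.    0.   45. -107.]
(np.float64(478.83831645384674), np.float64(-336.09837360230847), 19, 159.1) d [-0.    0.05  3.  ] a [ 0.   -0.    0.01] dist 120.0
```

Call:
apply_moves(
  motion=[
    {"dx": 0, "dy": 0.02, "dz": 1.0, "ax": 0, "ay": 0, "az": 0.02, "gripper": 0},
    {"dx": 0, "dy": 0.02, "dz": 2.0, "ax": 0, "ay": 0, "az": 0.02, "gripper": 0},
    {"dx": 0, "dy": 0.02, "dz": 2.7, "ax": 0, "ay": 0, "az": 0.02, "gripper": 0},
    {"dx": 0, "dy": 0.02, "dz": 3.01, "ax": 0, "ay": 0, "az": 0.02, "gripper": 0},
    {"dx": 0, "dy": 0.02, "dz": 3.01, "ax": 0, "ay": 0, "az": 0.02, "gripper": 0},
    {"dx": 0, "dy": 0.02, "dz": 3.01, "ax": 0, "ay": 0, "az": 0.02, "gripper": 1},
    {"dx": 0, "dy": 0.02, "dz": 3.01, "ax": 0, "ay": 0, "az": 0.02, "gripper": 1},
    {"dx": 0, "dy": 0.02, "dz": 3.01, "ax": 0, "ay": 0, "az": 0.02, "gripper": 1},
    {"dx": 0, "dy": 0.02, "dz": 3.01, "ax": 0, "ay": 0, "az": 0.02, "gripper": 1},
    {"dx": 0, "dy": 0.02, "dz": 3.01, "ax": 0, "ay": 0, "az": 0.02, "gripper": 1},
    {"dx": 0, "dy": 0.02, "dz": 3.01, "ax": 0, "ay": 0, "az": 0.02, "gripper": 1},
    {"dx": 0, "dy": 0.02, "dz": 3.01, "ax": 0, "ay": 0, "az": 0.02, "gripper": 1},
    {"dx": 0, "dy": 0.02, "dz": 3.01, "ax": 0, "ay": 0, "az": 0.02, "gripper": 1},
  ],
  squeeze=80,
)

```text
time_s: 14.9
tool_pos: [478.2, -338.3, 19.7]
ee_rot: [-180.0, 0.1, 159.0]
ft_force: [-2.0, 2.0, 12.0]
opening: 0.197
```

```bash
python3 - <<'E'
from h import *
plan([(479,-337,180,159)])
E
```

```text
t 14.9 pos [ 478.2 -338.3   19.7] rot [-1.7998e+02  6.0000e-02  1.5898e+02] op 0.197 F [-2.  2. 12.] q [ -38.   40.  109.    0.   31. -107.]
(479, -337, 180, 159) d [-0.01   0.036 -4.007] a [-0.003  0.011 -0.003] dist 160.0
```

Call:
apply_moves(
  motion=[
    {"dx": 0, "dy": 0, "dz": -0.2, "ax": 0, "ay": 0, "az": 0, "gripper": 1},
    {"dx": 0, "dy": 0, "dz": -0.6, "ax": 0, "ay": 0, "az": 0, "gripper": 1},
    {"dx": 0, "dy": 0, "dz": -1.2, "ax": 0, "ay": 0, "az": 0, "gripper": 1},
    {"dx": 0, "dy": 0, "dz": -2.0, "ax": 0, "ay": 0, "az": 0, "gripper": 1},
    {"dx": 0, "dy": 0, "dz": -2.8, "ax": 0, "ay": 0, "az": 0, "gripper": 1},
    {"dx": 0, "dy": 0, "dz": -3.5, "ax": 0, "ay": 0, "az": 0, "gripper": 1},
    {"dx": 0, "dy": 0, "dz": -3.9, "ax": 0, "ay": 0, "az": 0, "gripper": 1},
    {"dx": 0, "dy": 0, "dz": -4.0, "ax": 0, "ay": 0, "az": 0, "gripper": 1},
    {"dx": 0, "dy": 0, "dz": -4.0, "ax": 0, "ay": 0, "az": 0, "gripper": 1},
    {"dx": 0, "dy": 0, "dz": -4.0, "ax": 0, "ay": 0, "az": 0, "gripper": 1},
    {"dx": 0, "dy": 0, "dz": -4.0, "ax": 0, "ay": 0, "az": 0, "gripper": 1},
  ],
)

```text
time_s: 16.0
tool_pos: [477.3, -337.6, 177.6]
ee_rot: [180.0, -0.1, 159.0]
ft_force: [-1.0, 0.1, -6.3]
opening: 0.198
```

```bash
python3 - <<'E'
from h import *
from workcell import readout,get_image
wrist("w8")
d=get_image("side");cv2.imwrite("pics/s8.png",d["frame"][:,:,::-1])
print(readout.observe()["wrist_torque"])
plan([(570,0,180,162),(507.2,297,180,164.6)])
E
```

```text
[-0.00673412  0.0406315   0.06266433]
t 16.1 pos [ 477.5 -337.7  177.8] rot [ 1.7997e+02 -9.0000e-02  1.5899e+02] op 0.196 F [ 0.1 -0.4 -5.9] q [ -38.   27.  104.   -0.   50. -107.]
(570, 0, 180, 162) d [ 0.869  8.711 -0.049] a [ 0.006 -0.018 -0.602] dist 350.0
(507.2, 297, 180, 164.6) d [ 4.997 15.079 -0.039] a [ 0.007 -0.018 -1.122] dist 635.0
```

View pics/w8.png

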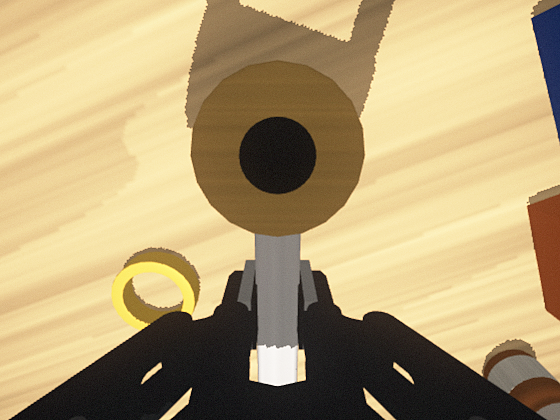

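View pics/s8.png

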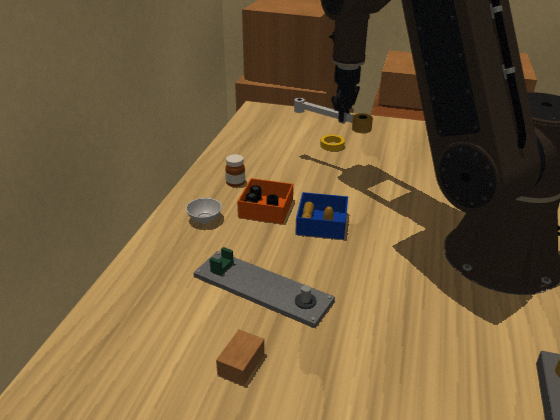

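```bash
python3 - <<'E'
from h import *
np.set_printoptions(precision=1,suppress=True)
W=dict(np.load("w8.npz"));tcp=np.array([477.5,-337.7,177.8])
h=at(W,277.7,154.5,177.8+20.3);print(h,'rel',h-tcp,np.linalg.norm((h-tcp)[:2]))
q=W["world_to_cam"][:3]@np.r_[h,1];print('depth',q[2],'exp diam',329.3*60/q[2])
S8=cv2.imread("pics/s8.png");cv2.imwrite("pics/s8c.png",cv2.resize(S8[85:145,280:390],None,fx=7,fy=7,interpolation=cv2.INTER_CUBIC))
E
```

```text
[ 417.5 -313.6  198.1] rel [-60.   24.1  20.3] 64.68030016080876
depth 111.45938329247372 exp diam 177.26636749957828
```

View pics/s8c.png

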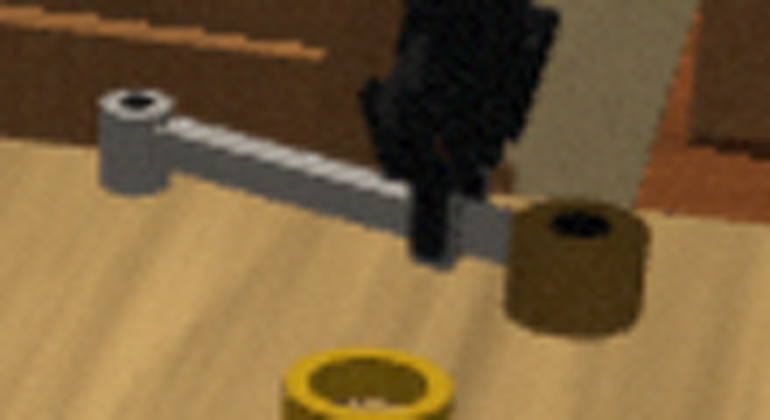

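Call:
apply_moves(
  motion=[
    {"dx": 0.04, "dy": 0.4, "dz": -0.05, "ax": 0, "ay": 0, "az": 0, "gripper": 1},
    {"dx": 0.12, "dy": 1.2, "dz": -0.05, "ax": 0, "ay": 0, "az": -0.1, "gripper": 1},
    {"dx": 0.2, "dy": 2.1, "dz": -0.05, "ax": 0, "ay": 0, "az": -0.15, "gripper": 1},
    {"dx": 0.3, "dy": 3.0, "dz": -0.05, "ax": 0, "ay": 0, "az": -0.2, "gripper": 1},
    {"dx": 0.39, "dy": 3.9, "dz": -0.05, "ax": 0, "ay": 0, "az": -0.28, "gripper": 1},
    {"dx": 0.48, "dy": 4.8, "dz": -0.05, "ax": 0, "ay": 0, "az": -0.34, "gripper": 1},
    {"dx": 0.57, "dy": 5.7, "dz": -0.05, "ax": 0, "ay": 0, "az": -0.4, "gripper": 1},
    {"dx": 0.66, "dy": 6.6, "dz": -0.05, "ax": 0, "ay": 0, "az": -0.46, "gripper": 1},
    {"dx": 0.8, "dy": 7.5, "dz": -0.05, "ax": 0, "ay": 0, "az": -0.52, "gripper": 1},
    {"dx": 1.05, "dy": 8.4, "dz": -0.05, "ax": 0, "ay": 0, "az": -0.58, "gripper": 1},
    {"dx": 1.4, "dy": 9.25, "dz": -0.05, "ax": 0, "ay": 0, "az": -0.65, "gripper": 1},
    {"dx": 1.85, "dy": 10.05, "dz": -0.05, "ax": 0, "ay": 0, "az": -0.72, "gripper": 1},
    {"dx": 2.35, "dy": 10.85, "dz": -0.05, "ax": 0, "ay": 0, "az": -0.79, "gripper": 1},
    {"dx": 2.85, "dy": 11.65, "dz": -0.05, "ax": 0, "ay": 0, "az": -0.86, "gripper": 1},
    {"dx": 3.35, "dy": 12.45, "dz": -0.05, "ax": 0, "ay": 0, "az": -0.92, "gripper": 1},
    {"dx": 3.85, "dy": 13.25, "dz": -0.05, "ax": 0, "ay": 0, "az": -0.98, "gripper": 1},
    {"dx": 4.35, "dy": 14.05, "dz": -0.05, "ax": 0, "ay": 0, "az": -1.04, "gripper": 1},
    {"dx": 4.75, "dy": 14.7, "dz": -0.05, "ax": 0, "ay": 0, "az": -1.09, "gripper": 1},
    {"dx": 5.0, "dy": 15.08, "dz": -0.05, "ax": 0, "ay": 0, "az": -1.12, "gripper": 1},
    {"dx": 5.0, "dy": 15.08, "dz": -0.05, "ax": 0, "ay": 0, "az": -1.12, "gripper": 1},
  ],
)

```text
time_s: 18.1
tool_pos: [506.4, 299.4, 180.5]
ee_rot: [180.0, -0.0, 164.7]
ft_force: [0.5, 0.4, -5.0]
opening: 0.192
```

```bash
python3 - <<'E'
from h import *
plan([(506.9,297.8,145,164.6)])
E
```

```text
t 18.1 pos [506.4 299.4 180.5] rot [ 1.7998e+02 -3.0000e-02  1.6474e+02] op 0.192 F [ 0.5  0.4 -5. ] q [ 28.  27. 103.   0.  50. -47.]
(506.9, 297.8, 145, 164.6) d [-0.023 -0.035  0.887] a [ 0.004 -0.005  0.027] dist 36.0
```

Call:
apply_moves(
  motion=[
    {"dx": 0, "dy": -0.03, "dz": 0.3, "ax": 0, "ay": 0, "az": 0, "gripper": 1},
    {"dx": 0, "dy": -0.03, "dz": 0.6, "ax": 0, "ay": 0, "az": 0, "gripper": 1},
    {"dx": 0, "dy": -0.03, "dz": 0.85, "ax": 0, "ay": 0, "az": 0, "gripper": 1},
    {"dx": 0, "dy": -0.03, "dz": 0.88, "ax": 0, "ay": 0, "az": 0, "gripper": 1},
    {"dx": 0, "dy": -0.03, "dz": 0.88, "ax": 0, "ay": 0, "az": 0, "gripper": 1},
    {"dx": 0, "dy": -0.03, "dz": 0.88, "ax": 0, "ay": 0, "az": 0, "gripper": 1},
    {"dx": 0, "dy": -0.03, "dz": 0.88, "ax": 0, "ay": 0, "az": 0, "gripper": 1},
    {"dx": 0, "dy": -0.03, "dz": 0.88, "ax": 0, "ay": 0, "az": 0, "gripper": 1},
  ],
)

```text
time_s: 18.9
tool_pos: [507.4, 295.7, 146.0]
ee_rot: [180.0, 0.0, 164.6]
ft_force: [-0.2, -0.5, -5.6]
opening: 0.191
```

```bash
python3 - <<'E'
from h import *
from workcell import get_image
wrist("w9")
for n in("side","top"):
    d=get_image(n);cv2.imwrite(f"pics/{n}9.png",d["frame"][:,:,::-1])
f=cv2.imread("pics/side9.png");cv2.imwrite("pics/s9c.png",cv2.resize(f[170:340,170:370],None,fx=4,fy=3.5,interpolation=cv2.INTER_CUBIC)[:595])
f=cv2.imread("pics/top9.png");cv2.imwrite("pics/t9c.png",cv2.resize(f[155:275,165:325],None,fx=5,fy=5,interpolation=cv2.INTER_CUBIC))
plan([(506.9,297.8,145,164.6)])
E
```

```text
t 19.05 pos [507.3 295.7 145.8] rot [1.7998e+02 2.0000e-02 1.6459e+02] op 0.193 F [-0.7  0.3 -6.2] q [ 27.  29. 105.   0.  46. -47.]
(506.9, 297.8, 145, 164.6) d [0.023 0.049 0.021] a [ 0.003  0.003 -0.002] dist 2.0
```

View pics/s9c.png

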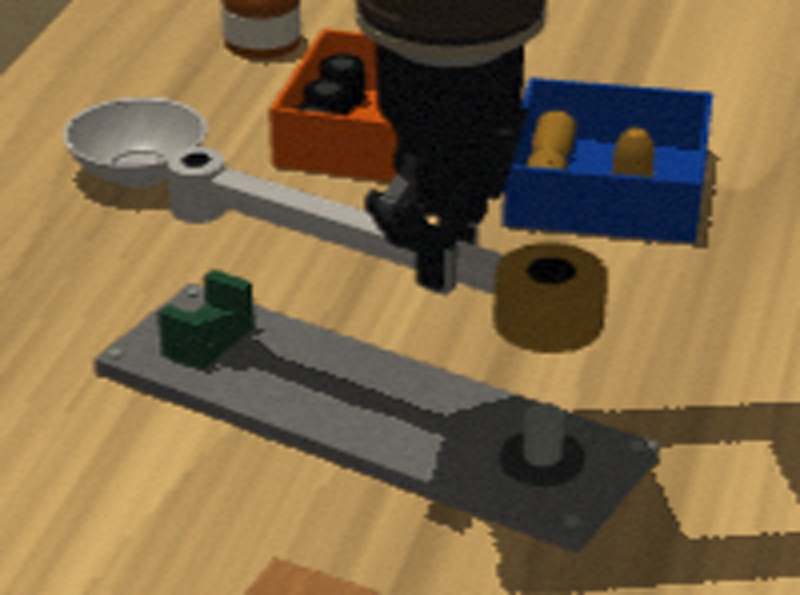

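View pics/t9c.png

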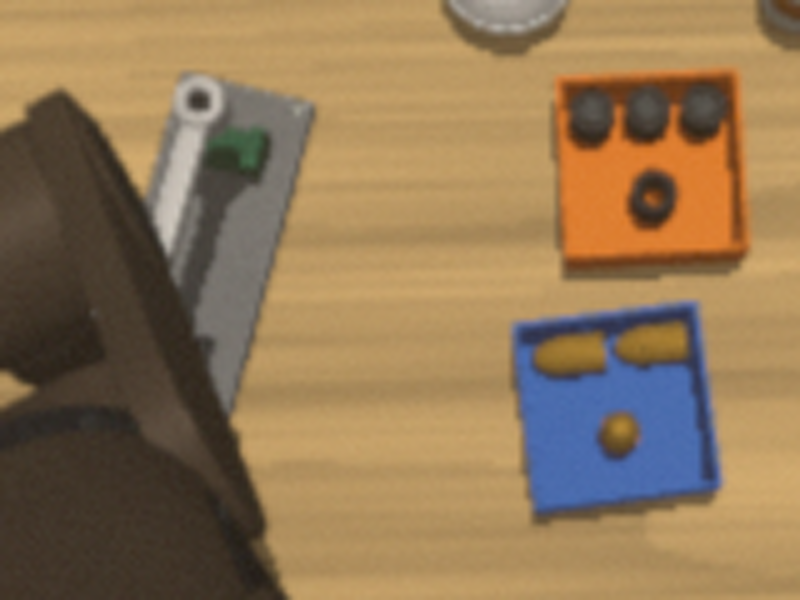

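View pics/w9.png

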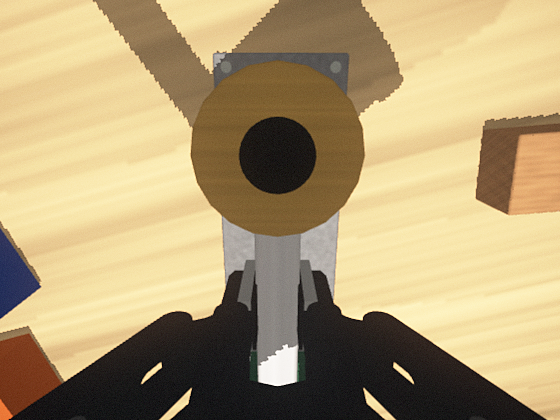

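```bash
python3 - <<'E'
from h import *
np.set_printoptions(precision=1,suppress=True)
A=(165+200.5/5-.5,155+99.5/5-.5);E=(170+196.5/4-.5,170+159.5/3.5-.5);H=(170+551.5/4-.5,170+271/3.5-.5)
e,g=tri(ray(T,*A),ray(S,*E));print('eye',e,g)
W=dict(np.load("w9.npz"))
h,g=tri(ray(W,277.7,154.5),ray(S,*H));print('hub',h,g,'dist',np.linalg.norm(h-e))
print('hub at z',at(W,277.7,154.5,166.1),at(S,*H,166.1),'eye at z',at(T,*A,166.1),at(S,*E,166.1))
for n,x in [('cTL',(213,54)),('cTR',(349,53))]:print(n,at(W,*x,15))
E
```

```text
eye [667.9 248.8 164.6] 2.1235687087144277
hub [444.9 313.7 167.1] 1.0396179646247115 dist 232.27823795865564
hub at z [445.6 313.7 166.1] [444.7 312.5 166.1] eye at z [668.6 248.8 166.1] [665.9 251.1 166.1]
cTL [385.  282.2  15. ]
cTR [410.6 377.7  15. ]
```

```bash
python3 - <<'E'
from workcell import readout,job
s=readout.observe();print(s["time_s"],s["qd"].round(2),s["opening"],s["tool_pos"],s["ft_force"])
print(job.close_job())
E
```

```text
19.05 [0.06 0.17 0.02 0.07 0.05 0.03] 0.19334426894243564 [507.28323911 295.67472367 145.84725299] [-0.67767395  0.34352267 -6.22252783]
the job is handed in; nothing more can be done
None
```

The job is handed in at 19 s of the 72 s allowed. Closing it gives no verdict, so what follows is from my own measurements.

- **Finial and collar:** the finial stands in the blue bin and the collar in the orange bin. The last top picture shows both, clear of the fixed rows.
- **Bracket:** it was gripped at the balance point with an 80 N squeeze. The hub sits 65 mm from the grip, as it should.
- **Hold over the jig:**

| Check | Measured |
|---|---|
| Hub to post, horizontally | about 1–4 mm |
| Eye to fork, horizontally | about 3–5 mm |
| Tilt | about 0.01 rad |
| Air between hub and post | about 70 mm |
| Arm joint speeds | near zero (0.2 °/s or less) |

- **Disagreement:** the wrist camera put the jig about 4 mm further to the robot's left (+y) than the top camera did. I aimed between the two, so the hub and eye should be within tolerance whichever is right.
- **Bystanders:** I never touched the jar, bowl, carton or tape. I did not measure their positions again at the end.

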